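Unhook the lid caddy from a bent grid hook and pack it in the tote

TASK

Take the blue caddy of jar lids off its deep hook on the wire grid and stand it gently in the empty end of the clear tote, flat on the floor, and let go. The hook's tongue has been bent open and the caddy's loop fits it closely, so feel your way up along it, lifting the loop right past the tip before drawing the caddy away, without wrenching the hook or the grid. Keep the caddy level so the lids stay put, and leave the jars, the tape core and the tote where they are.

Things in the scene. Friction and masses are not known exactly. Their poses are not given: they have to be found in the camera images.
- rack: black wire grid panel on two feet, fixed to the bench, 380 mm wide, 249 mm high. Origin on the bench under its middle; z up, x square out of the panel towards the side where the caddy hangs, y along the panel. Front faces of its level wires at x = 3 mm. In its middle is a deep hook of flat steel, 40 mm wide (y) and 5 mm thick: an arm out along x, its top at height 124 mm, then a tongue turned up
- hook_root (a point): the kink in the hook's tongue, at rack x 20, y 0, z 127 mm (3 mm above the top of the arm), mid-thickness, axes like the rack's. The straight tongue rises from here, 85 mm (plus a 3 mm red cap) to its tip. Loads have bent it open about this kink: it leans outwards (+x, away from the panel, never sideways) by 3 to 29 degrees, each time differently; the lean is not measured. It is rigid
- caddy: open blue sheet-metal caddy with jar lids in it, 0.22 to 0.42 kg, balanced near its middle. Origin at the centre of its underside, z up; 130 mm (x) by 110 mm (y), 70 mm high, a grip standing over its middle. Two rubber pads at its back (faces at x -87.5, y 28 to 52 and -52 to -28, 12 to 36 mm up) lean on a wire of the grid. It hangs with its axes along the rack's, origin at rack x 90.5, y 0, z 54 mm
- caddy_grip (a point): middle of the caddy's black grip, a bar 56 mm long (along the caddy's x), 12 mm thick (y) and 24 mm high, 108 mm above the caddy's underside, with axes like the caddy's; pinch it across its thickness from above
- caddy_loop (a point): centre of the opening of the closed hanging loop behind the caddy, at caddy x -69, y 0, z 73 mm. The loop is level, of 6 mm wire (underside 3 mm below this point); its opening is 8 mm (x) by 45 mm (y) and the hook's tongue, 5 by 40 mm, stands up through it. Its back bar hangs behind the tongue, on the hook's arm, against the tongue, so this point is 1.5 mm out from the tongue's middle
- tote: clear plastic open tote with a grey rim, 360 mm (x) by 230 mm (y) outside, 110 mm high, walls and floor 5 mm, 1.6 kg, loose on the bench; origin at the centre of its underside. Two jars stand at its +x end
- tote_bay (a point): centre of the empty end of the tote's floor, at tote x = -55 mm, on the 5 mm thick floor, axes like the tote's; about 240 mm (x) by 220 mm (y) round it is free
- jar_a: clear glass jar with an aluminium screw lid, 80 mm in diameter and 102 mm high, empty; origin at the centre of its underside; stands in the tote at its +x end
- jar_b: clear glass jar with an aluminium screw lid, 80 mm in diameter and 102 mm high, empty; origin at the centre of its underside; stands in the tote at its +x end, beside the other
- jar_c: clear glass jar with an aluminium screw lid, 80 mm in diameter and 102 mm high, empty; origin at the centre of its underside; stands on the bench beside the grid
- tape: empty cardboard tape core, a ring 96 mm across, 76 mm inside, 48 mm high, lying flat on the bench beside the grid; origin at the centre of its underside
Things that resemble listed ones, but are neither listed nor needed, are in the scene too. Of the things that look like the caddy, the middle-sized one is meant.

How it is judged (in metres and radians):
On the way:
1. the caddy's loop has been lifted past the hook's tip, still over the hook (z of caddy_loop in the frame of rack above 0.2 m and x of caddy_loop in the frame of rack below 0.12 m), for 0.05 s.
At the end, for the whole second after the job is handed in: the caddy stands in the empty end of the tote, its underside flat on the tote's floor (within 4 mm in height, tilted by less than 0.06 rad), its middle at least 20 mm from the tote's walls, at rest and released; the jars, the tape core and the tote are not moved more than 30 mm (z of caddy in the frame of tote between 0.001 and 0.009 m and x of caddy in the frame of tote between -0.16 and 0.05 m and y of caddy in the frame of tote between -0.09 and 0.09 m and angle between caddy's own z axis and vertical below 0.06 rad and linear speed of caddy below 0.02 m/s); the robot touches nothing.
It fails at once if the caddy is forced against the hook or the grid with more than 12 N once it is off its rest (contact force between caddy and rack above 12 N and distance of caddy from where it was at the start of the episode above 0.004 m).
It fails at once if the caddy is tilted by more than 0.08 rad (4.5 degrees) (angle between caddy's own z axis and vertical above 0.08 rad).
It fails at once if the robot presses on the grid or its hook with more than 10 N (contact force between any of the fingers, the arm and rack above 10 N).
It fails at once if the caddy is knocked against the tote or dropped into it from more than a few millimetres (a blow of over 80 N) (contact force between caddy and tote above 80 N).
It fails at once if a jar, the tape core or the tote is moved more than 30 mm or tipped ((distance of jar_a from where it was at the start of the episode above 0.03 m or angle between jar_a's own z axis and vertical above 0.35 rad) or (distance of jar_b from where it was at the start of the episode above 0.03 m or angle between jar_b's own z axis and vertical above 0.35 rad) or (distance of jar_c from where it was at the start of the episode above 0.03 m or angle between jar_c's own z axis and vertical above 0.35 rad) or (distance of tape from where it was at the start of the episode above 0.03 m or angle between tape's own z axis and vertical above 0.35 rad) or (distance of tote from where it was at the start of the episode above 0.03 m or angle between tote's own z axis and vertical above 0.35 rad)).
It also fails if it takes over 64 s, if anything falls off the work surface, if the arm or the gripper's body presses on something with over 40 N, if the wrist force passes 120 N, or if a joint passes its speed limit or range.

ROBOT

A 6-joint arm with a two-finger parallel gripper is mounted at the origin on the work surface. World frame = base frame: x ahead of the robot, y to its left, z up, the work surface at z = 0. Lengths are in mm, angles in rad, forces in N, time in s.
With the tool pointing down it reaches from about 275 to 750 mm from the base axis. Payload 10.2 kg.
Tool frame: the origin (TCP) lies midway between the tips of the shut fingers; the grasp point (between the pads) lies 19 mm behind it; x points along the fingers, y is the direction in which the jaws open and shut, and the axes are right-handed (so a half turn about x gives the same grasp; the last joint's range is limited). The gripper opens to 85 mm and grips with 20 to 120 N. Pads are 22 mm wide; open, the fingers measure 114 mm over their backs; the gripper's body (76 mm by 85 mm) begins 54 mm behind the grasp point. The pads swing forward as they close: fully open they stand 13 mm farther back than shut.
Start: joints at [-1.381, 0.313, 1.498, -0, 1.331, -0.223], TCP at [210.605, -480.912, 231.294] pointing down, gripper open.
Joint ranges: [-2.94, 2.94], [-0.97, 2.17], [0.19, 2.56], [-1.23, 4.37], [0.02, 3.11], [-2.88, 2.88]. Speed limits (rad/s): [2.39, 2.39, 3.01, 3.14, 3.14, 3.14].

INTERFACE

Orientations are given as a unit quaternion [w, x, y, z].
In Python, from rig import sense, capture, get_calibration, finish_job gives the robot as it stands.
- The arm moves only by the tool jog_arm, never from a script. Its argument "increments" is a list of rows, each an object of numbers: "rx", "ry", "rz": the turn, a rotation vector about the tool's x, y, z in rad; "x", "y", "z": the shift along the tool's x, y, z in mm; "hand": the finger opening in mm, from 0 to 85.4. A call has 1 to 5 rows; each row shifts and turns the commanded pose from where the row before left it, along the tool's axes as they then stand; what a row does not reach is not made up. A row lasts 1/8 s, in which the tool goes at most 62.5 mm and 10.7 degrees, less where a joint would pass 70% of its speed; a pose out of reach is approached as far as the arm can. A call with a gripper value outside its range is refused whole. The fingers move at their own pace and stop on an object; "force" is the grip in N (left out, the last holds). Time passes only in rows, so rows that do not move let the fingers close. It gives the time, the measured TCP pose, the force and the opening at its end, in the units of the state.
- sense(): the state, without advancing time (a new reading comes with each control period).
- capture(name): name is "scene" or "top"; returns the picture (400x640x3 uint8, red, green, blue); there is no depth.
- get_calibration(name): a dict with "camera_matrix" (3x3 intrinsics, pixels), "R" (3x3) and "t" (3): a world point X has camera coordinates R X + t. Camera axes: x right, y down, z forward; pixel columns grow to the right and rows downward; lengths in mm; the calibration is good to about 2 mm. A picture is of the moment at which its call begins. get_calibration takes no time and is no camera call.
- finish_job(): hands the job in, once; it reports no verdict.
The state is a dict: "time_s": time; "joints": joint angles; "dq": joint speeds; "tau": joint torques, N m; "eef_pos": TCP position; "ee_rot": TCP orientation; "force": force on the tool from outside, world axes, zero at the start; "wrist_torque": the same for the moment, N m; "grip_width": opening from 0.0 (shut) to 1.0 (fully open).
Only numpy, scipy, OpenCV 4.12 (cv2) and the standard library are available. Lean on these libraries where they do the work, as an engineer would, in place of code of your own. Each camera call takes 0.05 s, during which the arm holds its last target.

## Working session

There is one attempt and no reset: what is moved stays moved. The work goes in short steps, Python scripts to look and compute and a tool call to move; the robot and the scene stay as the last step left them, time stands still between calls to the robot, and variables do not carry over. Pictures are saved under pics/ and viewed, and the job is handed in when it is done.

Besides the shell and the picture viewer there is one more tool, called after "Emit:" in YAML: its name, and indented under it one key for each argument. jog_arm: Moves the arm, as the interface text tells. Its arguments: {"type":"object","properties":{"increments":{"type":"array","items":{"type":"object","properties":{"rx":{"type":"number"},"ry":{"type":"number"},"rz":{"type":"number"},"x":{"type":"number"},"y":{"type":"number"},"z":{"type":"number"},"hand":{"type":"number"}}}},"force":{"type":"number"}},"required":["increments"]}

```bash
mkdir -p pics; ls
python3 - <<'E'
from rig import sense,capture,get_calibration
import cv2
for n in("scene","top"):
    cv2.imwrite(f"pics/{n}0.png",capture(n)[:,:,::-1])
    c=get_calibration(n); print(n,c)
print(sense())
E
```

```text
pics
scene {'camera_matrix': array([[371.63064538,   0.        , 316.691022  ],
       [  0.        , 371.63064538, 194.26540659],
       [  0.        ,   0.        ,   1.        ]]), 'R': array([[ 0.42700537,  0.90420131, -0.00929609],
       [ 0.6845604 , -0.3299635 , -0.65000088],
       [-0.59079902,  0.27119013, -0.75987659]]), 't': array([-121.31684985, -267.5438589 , 1457.29697998])}
top {'camera_matrix': array([[502.43385857,   0.        , 311.61113104],
       [  0.        , 502.43385857, 197.18143849],
       [  0.        ,   0.        ,   1.        ]]), 'R': array([[ 2.08358951e-02, -9.99771268e-01,  4.82458610e-03],
       [-9.78458436e-01, -2.13825977e-02, -2.05333565e-01],
       [ 2.05389761e-01, -4.42348332e-04, -9.78680157e-01]]), 't': array([ -73.76021553,  478.34765052, 1714.17336948])}
{'time_s': 0.1, 'joints': array([-1.38139301e+00,  3.13378169e-01,  1.49833374e+00,  1.98455124e-05,
        1.33099694e+00, -2.23410848e-01]), 'dq': array([ 0.00160546, -0.000241  , -0.00024999, -0.00120379, -0.0005878 ,
        0.00075918]), 'tau': array([ 2.60669265e-03, -4.12900901e+01, -2.60142249e+01, -2.60671432e-04,
        2.99431093e-03,  8.61402725e-06]), 'eef_pos': array([ 210.57021103, -480.6831053 ,  230.81072967]), 'ee_rot': array([ 0.14452158,  0.69211119,  0.14531051, -0.69208415]), 'force': array([0.0493533 , 0.0804706 , 0.17517036]), 'wrist_torque': array([-0.00710357, -0.0185889 ,  0.05066294]), 'grip_width': 0.9996939536078825}
```

View pics/scene0.png

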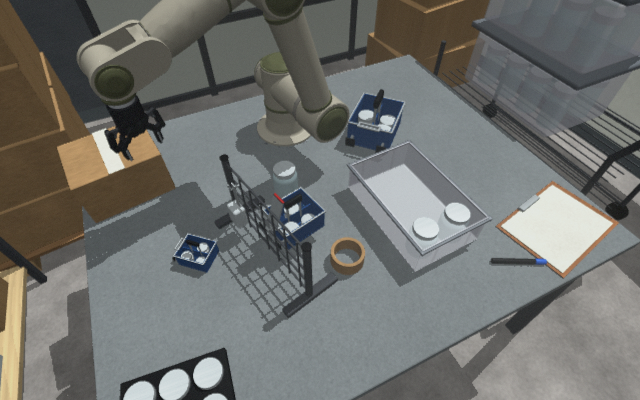

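View pics/top0.png

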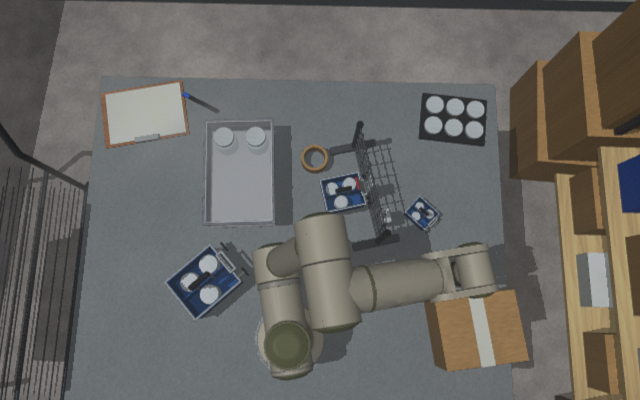

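Caddy look-alikes in the scene view are the large one on the bench (376,120), the small one on the bench (195,252), and the middle-sized one hanging on the grid (300,213). I choose the hanging one. Next I take close crops to check it.

Run:
```python
import cv2
a=cv2.imread("pics/scene0.png")[140:320,210:370]; cv2.imwrite("pics/sc1.png",cv2.resize(a,None,fx=3.3,fy=3.3,interpolation=cv2.INTER_CUBIC))
a=cv2.imread("pics/top0.png")[110:250,290:450]; cv2.imwrite("pics/tc1.png",cv2.resize(a,None,fx=4,fy=4,interpolation=cv2.INTER_CUBIC))
a=cv2.imread("pics/top0.png")[110:235,190:290]; cv2.imwrite("pics/tt1.png",cv2.resize(a,None,fx=4,fy=4,interpolation=cv2.INTER_CUBIC))
```

```text
(no output)
```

View pics/sc1.png

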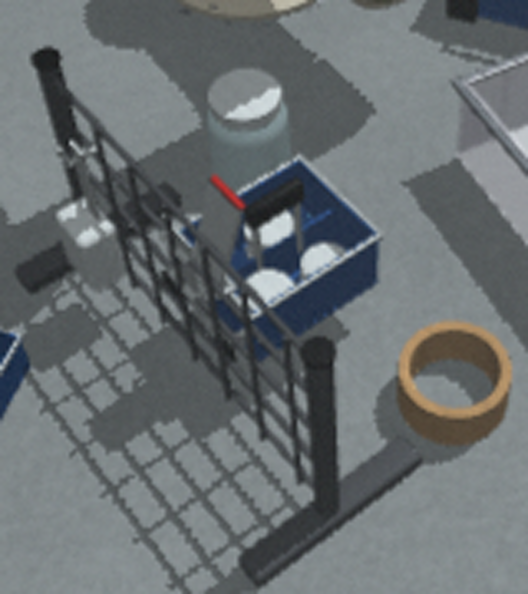

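View pics/tc1.png

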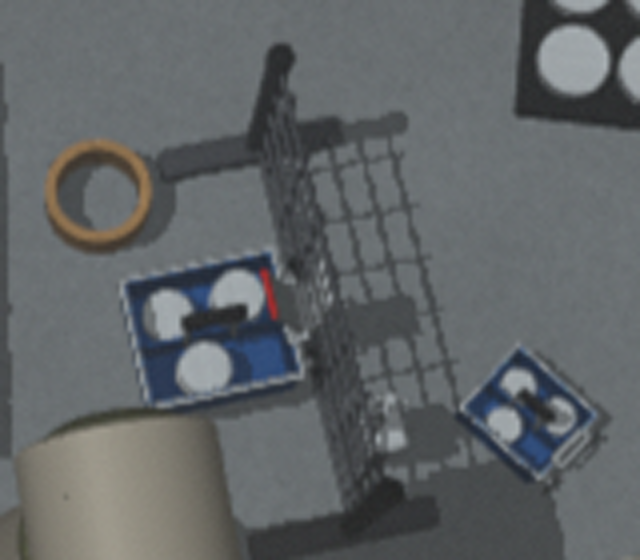

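View pics/tt1.png

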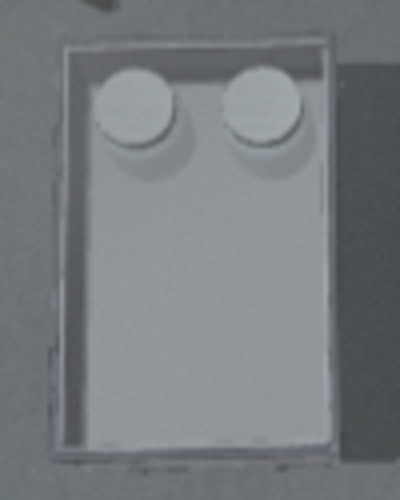

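The crops confirm it. The hanging caddy (top crop ~ (212,330)) has the red-capped tongue through its loop at (269,293). Jar_c is beside the grid at scene crop (248,100), and the tape is at (455,385). Now I measure.

```bash
cat > h.py <<'E'
import numpy as np,cv2
from rig import get_calibration
C={n:get_calibration(n) for n in("scene","top")}
def ray(n,p):
    c=C[n];o=-c["R"].T@c["t"];d=c["R"].T@np.linalg.inv(c["camera_matrix"])@[p[0],p[1],1.]
    return o,d/np.linalg.norm(d)
def plane(n,p,z):
    o,d=ray(n,p);return o+d*(z-o[2])/d[2]
def tri(ps,pt):
    o1,d1=ray("scene",ps);o2,d2=ray("top",pt)
    A=np.c_[d1,-d2];s=np.linalg.lstsq(A,o2-o1,rcond=None)[0]
    a,b=o1+s[0]*d1,o2+s[1]*d2;return (a+b)/2,np.linalg.norm(a-b)
def proj(n,X):
    c=C[n];q=c["camera_matrix"]@(c["R"]@np.asarray(X,float)+c["t"]);return q[:2]/q[2]
E
python3 - <<'E'
from h import *
np.set_printoptions(precision=1,suppress=True)
s=lambda u,v:(210+(u+.5)/3.3-.5,140+(v+.5)/3.3-.5); t=lambda u,v:(290+(u+.5)/4-.5,110+(v+.5)/4-.5); tt=lambda u,v:(190+(u+.5)/4-.5,110+(v+.5)/4-.5)
c=[plane("top",t(*p),124)[:2] for p in((122,283),(268,252),(300,375),(150,408))]
print("rim",c,np.mean(c,0),[np.linalg.norm(c[i]-c[i-1]) for i in range(4)])
for i,j in((0,1),(3,2)): d=c[i]-c[j]; print("x axis",np.degrees(np.arctan2(d[1],d[0])))
for i,j in((0,3),(1,2)): d=c[i]-c[j]; print("y axis",np.degrees(np.arctan2(d[1],d[0])))
print("grip",tri(s(273,200),t(215,317)))
print("cap",tri(s(227,192),t(269,293)))
print("posts",plane("scene",s(46,58),249),plane("scene",s(318,350),249),plane("top",t(281,53),249))
print("jarc lid",plane("scene",s(246,92),102))
r=[plane("top",tt(*p),110)[:2] for p in((65,43),(333,40),(336,456),(58,458))]
print("tote rim",r,np.mean(r,0),[np.linalg.norm(r[i]-r[i-1]) for i in range(4)])
for p in((136,107),(262,107)):print("jar",plane("top",tt(*p),107))
# red mask
for n in C:
    im=cv2.imread(f"pics/{n}0.png").astype(int);m=(im[:,:,2]>120)&(im[:,:,1]<70)&(im[:,:,0]<80)
    y,x=np.nonzero(m);print(n,len(x),x.mean() if len(x) else 0,y.mean() if len(x) else 0,list(zip(x,y))[:40])
E
```

```text
rim [array([523. , -91.1]), array([ 552.8, -214.6]), array([ 446.9, -241.7]), array([ 416.1, -116.3])] [ 484.7 -165.9] [np.float64(109.82464060185599), np.float64(127.02666560637299), np.float64(109.28254913608322), np.float64(129.05999829265662)]
x axis 103.5729084174888
x axis 103.8174606731231
y axis 13.288553958707467
y axis 14.352608899660325
grip (array([ 486.9, -167.1,  161.1]), np.float64(0.9894514546077567))
cap (array([ 497.8, -207.7,  204. ]), np.float64(0.909852851303705))
posts [ 340.4 -297.3  249. ] [ 687.1 -213.3  249. ] [ 684.8 -213.1  249. ]
jarc lid [ 306.3 -122.2  102. ]
tote rim [array([733.5, 311.9]), array([741.6,  77.8]), array([373.9,  61.8]), array([367.2, 294.3])] [554.  186.5] [np.float64(366.72098254402016), np.float64(234.19039532671115), np.float64(368.00867004221845), np.float64(232.53674662359896)]
jar [677.3 247.1 107. ]
jar [679.7 137.6 107. ]
scene 28 278.5 197.5 [(np.int64(274), np.int64(193)), (np.int64(275), np.int64(193)), (np.int64(274), np.int64(194)), (np.int64(275), np.int64(194)), (np.int64(276), np.int64(194)), (np.int64(275), np.int64(195
[... 543 characters left out ...]
0)), (np.int64(281), np.int64(201)), (np.int64(282), np.int64(201)), (np.int64(283), np.int64(201)), (np.int64(282), np.int64(202)), (np.int64(283), np.int64(202))]
top 16 356.9375 183.25 [(np.int64(355), np.int64(178)), (np.int64(356), np.int64(178)), (np.int64(356), np.int64(179)), (np.int64(356), np.int64(180)), (np.int64(356), np.int64(181)), (np.int64(357), np.int64(181)), (np.int64(357), np.int64(182)), (np.int64(357), np.int64(183)), (np.int64(357), np.int64(184)), (np.int64(357), np.int64(185)), (np.int64(358), np.int64(185)), (np.int64(357), np.int64(186)), (np.int64(358), np.int64(186)), (np.int64(358), np.int64(187)), (np.int64(358), np.int64(188)), (np.int64(358), np.int64(189))]
```

```bash
cat >> h.py <<'E'
from scipy.spatial.transform import Rotation as Ro
from rig import sense
def plan(target,ydir_deg):
    s=sense();q=s["ee_rot"];R=Ro.from_quat([q[1],q[2],q[3],q[0]]);M=R.as_matrix()
    print("tool axes cols\n",M.round(3)," pos",s["eef_pos"].round(1),"t",s["time_s"])
    for sg in(0,180):
        a=np.radians(ydir_deg+sg);y=np.array([np.cos(a),np.sin(a),0]);x=np.array([0,0,-1.]);T=np.c_[x,y,np.cross(x,y)]
        rv=Ro.from_matrix(M.T@T).as_rotvec();print("rotvec tool",rv.round(4),np.degrees(np.linalg.norm(rv)).round(1),"j6",s["joints"][5].round(2))
    print("shift in present tool axes",(M.T@(np.asarray(target)-s["eef_pos"])).round(1))
E
python3 - <<'E'
from h import *
plan([486,-163,360],13.6)
E
```

```text
tool axes cols
 [[-0.     0.401 -0.916]
 [ 0.001 -0.916 -0.401]
 [-1.    -0.001 -0.   ]]  pos [ 210.6 -480.7  230.8] t 0.1
rotvec tool [-1.3954e+00 -1.0000e-03  7.0000e-04] 79.9 j6 -0.22
rotvec tool [1.7462e+00 8.0000e-04 1.0000e-03] 100.1 j6 -0.22
shift in present tool axes [-128.9 -180.6 -379.8]
```

Emit:
jog_arm:
  increments:
    - {"x": -45,"hand": 85}
    - {"x": -45}
    - {"x": -39}
    - {"y": -20,"z": -42}
    - {"y": -20,"z": -42}

```text
schema error: expected keys rx, ry, rz, x, y, z, hand
```

Emit:
jog_arm:
  increments:
    - {"y": -20,"z": -42}
    - {"y": -20,"z": -42}
    - {"y": -20,"z": -42}
    - {"y": -20,"z": -42}
    - {"y": -20,"z": -42}

```text
schema error: expected keys rx, ry, rz, x, y, z, hand
```

Emit:
jog_arm:
  increments:
    - {"y": -20,"z": -42}
    - {"y": -20,"z": -42}
    - {"rx": -0.17}
    - {"rx": -0.17}
    - {"rx": -0.17}

```text
schema error: expected keys rx, ry, rz, x, y, z, hand
```

Emit:
jog_arm:
  increments:
    - {"rx": -0.18}
    - {"rx": -0.18}
    - {"rx": -0.18}
    - {"rx": -0.18}
    - {"rx": -0.165}

```text
schema error: expected keys rx, ry, rz, x, y, z, hand
```

Run:
```python
from h import *
plan([486,-163,146],13.6)
```

```text
tool axes cols
 [[-0.     0.401 -0.916]
 [ 0.001 -0.916 -0.401]
 [-1.    -0.001 -0.   ]]  pos [ 210.6 -480.7  230.8] t 0.1
rotvec tool [-1.3954e+00 -1.0000e-03  7.0000e-04] 79.9 j6 -0.22
rotvec tool [1.7462e+00 8.0000e-04 1.0000e-03] 100.1 j6 -0.22
shift in present tool axes [  85.1 -180.4 -379.7]
```

All keys are needed in every row.

Emit:
jog_arm:
  increments:
    - {"rx": 0,"ry": 0,"rz": 0,"x": -45,"y": 0,"z": 0,"hand": 85}
    - {"rx": 0,"ry": 0,"rz": 0,"x": -45,"y": 0,"z": 0,"hand": 85}
    - {"rx": 0,"ry": 0,"rz": 0,"x": -39,"y": 0,"z": 0,"hand": 85}
    - {"rx": 0,"ry": 0,"rz": 0,"x": 0,"y": -20,"z": -42,"hand": 85}
    - {"rx": 0,"ry": 0,"rz": 0,"x": 0,"y": -20,"z": -42,"hand": 85}

```text
time_s: 0.72
eef_pos: [272.0, -409.7, 360.1]
ee_rot: [0.144, 0.692, 0.145, -0.692]
force: [-0.1, 0.5, 0.7]
grip_width: 0.99
```

Emit:
jog_arm:
  increments:
    - {"rx": 0,"ry": 0,"rz": 0,"x": 0,"y": -20,"z": -42,"hand": 85}
    - {"rx": 0,"ry": 0,"rz": 0,"x": 0,"y": -20,"z": -42,"hand": 85}
    - {"rx": 0,"ry": 0,"rz": 0,"x": 0,"y": -20,"z": -42,"hand": 85}
    - {"rx": 0,"ry": 0,"rz": 0,"x": 0,"y": -20,"z": -42,"hand": 85}
    - {"rx": 0,"ry": 0,"rz": 0,"x": 0,"y": -20,"z": -42,"hand": 85}

```text
time_s: 1.35
eef_pos: [424.5, -233.4, 360.1]
ee_rot: [-0.145, -0.692, -0.145, 0.692]
force: [0.1, -0.7, -0.2]
grip_width: 0.998
```

Emit:
jog_arm:
  increments:
    - {"rx": 0,"ry": 0,"rz": 0,"x": 0,"y": -20,"z": -42,"hand": 85}
    - {"rx": 0,"ry": 0,"rz": 0,"x": 0,"y": -20,"z": -42,"hand": 85}
    - {"rx": -0.17,"ry": 0,"rz": 0,"x": 0,"y": 0,"z": 0,"hand": 85}
    - {"rx": -0.17,"ry": 0,"rz": 0,"x": 0,"y": 0,"z": 0,"hand": 85}
    - {"rx": -0.17,"ry": 0,"rz": 0,"x": 0,"y": 0,"z": 0,"hand": 85}

```text
time_s: 1.98
eef_pos: [484.6, -164.2, 359.9]
ee_rot: [-0.316, -0.632, -0.317, 0.632]
force: [0.2, -1.0, -0.3]
grip_width: 0.993
```

Emit:
jog_arm:
  increments:
    - {"rx": -0.18,"ry": 0,"rz": 0,"x": 0,"y": 0,"z": 0,"hand": 85}
    - {"rx": -0.18,"ry": 0,"rz": 0,"x": 0,"y": 0,"z": 0,"hand": 85}
    - {"rx": -0.18,"ry": 0,"rz": 0,"x": 0,"y": 0,"z": 0,"hand": 85}
    - {"rx": -0.18,"ry": 0,"rz": 0,"x": 0,"y": 0,"z": 0,"hand": 85}
    - {"rx": -0.165,"ry": 0,"rz": 0,"x": 0,"y": 0,"z": 0,"hand": 85}

```text
time_s: 2.6
eef_pos: [484.6, -164.3, 359.9]
ee_rot: [0.557, 0.436, 0.557, -0.436]
force: [0.7, 0.8, 0.5]
grip_width: 0.997
```

Run:
```python
from h import *
plan([486,-163,146],13.6)
```

```text
tool axes cols
 [[-0.001  0.971  0.24 ]
 [ 0.     0.24  -0.971]
 [-1.    -0.001 -0.001]]  pos [ 484.6 -164.3  359.9] t 2.6
rotvec tool [ 0.0052 -0.0006  0.0006] 0.3 j6 -0.8
rotvec tool [-3.1364e+00 -9.0000e-04 -9.0000e-04] 179.7 j6 -0.8
shift in present tool axes [213.9   1.8  -0.8]
```

Emit:
jog_arm:
  increments:
    - {"rx": 0.005,"ry": 0,"rz": 0,"x": 50,"y": 1.8,"z": -0.8,"hand": 85}
    - {"rx": 0,"ry": 0,"rz": 0,"x": 50,"y": 0,"z": 0,"hand": 85}
    - {"rx": 0,"ry": 0,"rz": 0,"x": 40,"y": 0,"z": 0,"hand": 85}
    - {"rx": 0,"ry": 0,"rz": 0,"x": 20,"y": 0,"z": 0,"hand": 85}
    - {"rx": 0,"ry": 0,"rz": 0,"x": 0,"y": 0,"z": 0,"hand": 85}

```text
time_s: 3.22
eef_pos: [485.6, -162.8, 199.1]
ee_rot: [0.553, 0.439, 0.556, -0.439]
force: [1.0, 0.4, -0.3]
grip_width: 0.999
```

Run:
```python
from h import *
from rig import capture
plan([486,-163,146],13.6)
a=capture("scene");b=capture("top")
cv2.imwrite("pics/s2.png",cv2.resize(a[120:300,200:400,::-1],None,fx=3,fy=3,interpolation=2))
cv2.imwrite("pics/t2.png",cv2.resize(b[130:250,280:440,::-1],None,fx=4,fy=4,interpolation=2))
```

```text
tool axes cols
 [[-0.003  0.973  0.23 ]
 [ 0.002  0.23  -0.973]
 [-1.    -0.002 -0.002]]  pos [ 485.6 -162.8  199.1] t 3.225
rotvec tool [-0.0054 -0.0023  0.0023] 0.4 j6 -0.78
rotvec tool [3.1362 0.0037 0.0036] 179.7 j6 -0.78
shift in present tool axes [53.1  0.5  0.4]
```

View pics/s2.png

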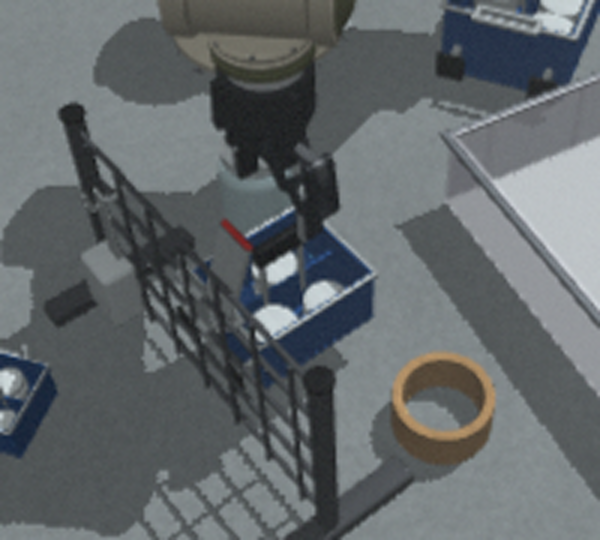

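View pics/t2.png

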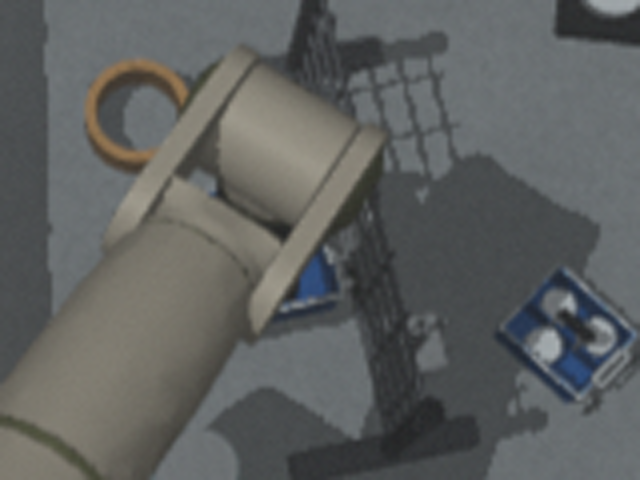

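The gripper straddles the grip in the scene crop (bar at ~(275,245), fingers at (310,185) and (250,160)). I check the wrist's height against the panel top.

Run:
```python
from h import *
for z in(199,250,300,350,400):
    p=proj("scene",[485.6,-162.8,z]);print(z,((p-[200,120])*3).round())
```

```text
199 [278. 211.]
250 [274. 171.]
300 [271. 128.]
350 [267.  82.]
400 [262.  31.]
```

Emit:
jog_arm:
  increments:
    - {"rx": -0.003,"ry": -0.002,"rz": 0.002,"x": 25,"y": 0.5,"z": 0.4,"hand": 85}
    - {"rx": 0,"ry": 0,"rz": 0,"x": 18,"y": 0,"z": 0,"hand": 85}
    - {"rx": 0,"ry": 0,"rz": 0,"x": 10,"y": 0,"z": 0,"hand": 50}
    - {"rx": 0,"ry": 0,"rz": 0,"x": 0,"y": 0,"z": 0,"hand": 40}
    - {"rx": 0,"ry": 0,"rz": 0,"x": 0,"y": 0,"z": 0,"hand": 30}
  force: 60

```text
time_s: 3.95
eef_pos: [487.3, -163.8, 148.2]
ee_rot: [0.557, 0.438, 0.554, -0.438]
force: [-0.0, -0.5, 0.7]
grip_width: 0.374
```

Run:
```python
from h import *
from rig import capture
plan([486,-163,146],13.6)
a=capture("scene")
cv2.imwrite("pics/s3.png",cv2.resize(a[120:260,220:360,::-1],None,fx=4,fy=4,interpolation=2))
```

```text
tool axes cols
 [[ 0.004  0.973  0.233]
 [-0.002  0.233 -0.973]
 [-1.     0.003  0.003]]  pos [ 487.3 -163.8  148.2] t 3.95
rotvec tool [-0.0023  0.0032 -0.0032] 0.3 j6 -0.79
rotvec tool [ 3.1393 -0.005  -0.005 ] 179.9 j6 -0.79
shift in present tool axes [ 2.2 -1.1 -1. ]
```

View pics/s3.png

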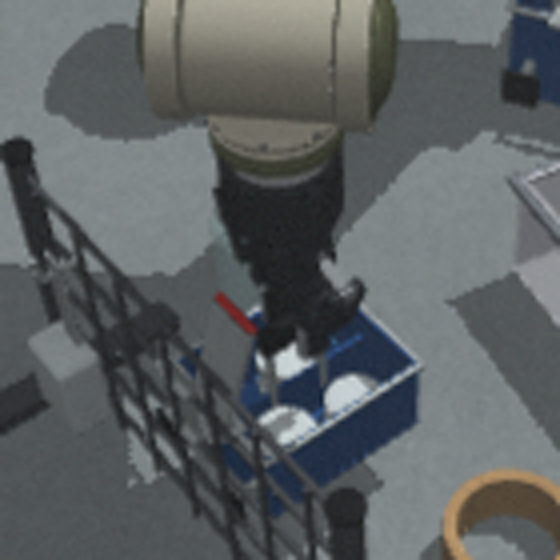

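Both fingers straddle the bar, at crop (290,330). Closing.

Emit:
jog_arm:
  increments:
    - {"rx": 0,"ry": 0,"rz": 0,"x": 0,"y": 0,"z": 0,"hand": 20}
    - {"rx": 0,"ry": 0,"rz": 0,"x": 0,"y": 0,"z": 0,"hand": 14}
    - {"rx": 0,"ry": 0,"rz": 0,"x": 0,"y": 0,"z": 0,"hand": 8}
    - {"rx": 0,"ry": 0,"rz": 0,"x": 0,"y": 0,"z": 0,"hand": 8}
    - {"rx": 0,"ry": 0,"rz": 0,"x": 0,"y": 0,"z": 0,"hand": 5}
  force: 80

```text
time_s: 4.62
eef_pos: [487.8, -163.4, 148.0]
ee_rot: [0.557, 0.439, 0.553, -0.437]
force: [5.1, 3.3, 3.0]
grip_width: 0.122
```

```bash
cat >> h.py <<'E'
def st():
    s=sense();th=np.radians(103.6);X=np.array([np.cos(th),np.sin(th),0]);Y=np.array([-X[1],X[0],0])
    f=s["force"];d=s["eef_pos"]-P0;
    print("t",s["time_s"],"F rack xyz",np.array([f@X,f@Y,f[2]]).round(2),"M rack",np.array([s["wrist_torque"]@X,s["wrist_torque"]@Y,s["wrist_torque"][2]]).round(3),"d rack",np.array([d@X,d@Y,d[2]]).round(2),"w",round(s["grip_width"]*85.4,1))
P0=np.zeros(3)
E
python3 -c "
from h import *
print(sense()['eef_pos']);plan([0,0,0],13.6);st()"
```

```text
[ 487.82333887 -163.3705739   148.00396377]
tool axes cols
 [[ 0.005  0.972  0.233]
 [-0.002  0.233 -0.973]
 [-1.     0.005  0.003]]  pos [ 487.8 -163.4  148. ] t 4.625
rotvec tool [-0.0023  0.0029 -0.0048] 0.3 j6 -0.79
rotvec tool [ 3.1393 -0.0075 -0.0046] 179.9 j6 -0.79
shift in present tool axes [ 145.1 -437.1 -272.9]
t 4.625 F rack xyz [ 2.   -5.73  3.02] M rack [-1.011 -0.313  0.04 ] d rack [-273.5  -435.73  148.  ] w 10.4
```

Emit:
jog_arm:
  increments:
    - {"rx": 0,"ry": 0,"rz": 0,"x": 0,"y": 0.7,"z": 0,"hand": 5}
    - {"rx": 0,"ry": 0,"rz": 0,"x": 0,"y": 0,"z": 0,"hand": 5}
    - {"rx": 0,"ry": 0,"rz": 0,"x": 0,"y": 0,"z": 0,"hand": 5}

```text
time_s: 5.0
eef_pos: [487.9, -163.3, 147.9]
ee_rot: [0.557, 0.438, 0.554, -0.438]
force: [0.5, 3.3, 5.3]
grip_width: 0.126
```

```bash
echo 'P0=np.array([487.8,-163.4,148.0])' >>h.py; python3 -c "
from h import *
st()"
```

```text
t 5.0 F rack xyz [ 3.04 -1.29  5.27] M rack [-0.584 -0.346 -0.006] d rack [ 0.1  -0.14 -0.09] w 10.8
```

Emit:
jog_arm:
  increments:
    - {"rx": 0,"ry": 0,"rz": 0,"x": -0.8,"y": 0.2,"z": -0.3,"hand": 5}
    - {"rx": 0,"ry": 0,"rz": 0,"x": -0.7,"y": 0,"z": 0,"hand": 5}
    - {"rx": 0,"ry": 0,"rz": 0,"x": 0,"y": 0,"z": 0,"hand": 5}

```text
time_s: 5.38
eef_pos: [487.7, -163.4, 148.3]
ee_rot: [0.556, 0.438, 0.554, -0.438]
force: [4.3, -3.6, -5.4]
grip_width: 0.124
```

```bash
python3 -c "
from h import *
st()"
```

```text
t 5.375 F rack xyz [-4.55 -3.37 -5.39] M rack [-0.84   0.539  0.14 ] d rack [-0.02  0.07  0.31] w 10.6
```

Emit:
jog_arm:
  increments:
    - {"rx": 0,"ry": 0,"rz": 0,"x": -0.7,"y": 0.4,"z": 0.2,"hand": 5}
    - {"rx": 0,"ry": 0,"rz": 0,"x": -0.8,"y": 0,"z": 0,"hand": 5}
    - {"rx": 0,"ry": 0,"rz": 0,"x": 0,"y": 0,"z": 0,"hand": 5}

```text
time_s: 5.75
eef_pos: [487.5, -163.5, 149.5]
ee_rot: [0.556, 0.438, 0.555, -0.438]
force: [1.8, -5.5, -5.7]
grip_width: 0.124
```

```bash
python3 -c "
from h import *
st()"
```

```text
t 5.75 F rack xyz [-5.79 -0.45 -5.72] M rack [-0.168  0.767  0.05 ] d rack [-0.05  0.33  1.5 ] w 10.6
```

Emit:
jog_arm:
  increments:
    - {"rx": 0,"ry": 0,"rz": 0,"x": -0.5,"y": 0,"z": 0.4,"hand": 5}
    - {"rx": 0,"ry": 0,"rz": 0,"x": -0.5,"y": 0,"z": 0,"hand": 5}
    - {"rx": 0,"ry": 0,"rz": 0,"x": 0,"y": 0,"z": 0,"hand": 5}

```text
time_s: 6.12
eef_pos: [487.9, -163.2, 151.2]
ee_rot: [0.556, 0.438, 0.555, -0.438]
force: [-0.7, -0.3, -4.1]
grip_width: 0.124
```

```bash
python3 -c "
from h import *
st()"
```

```text
t 6.125 F rack xyz [-0.13  0.72 -4.1 ] M rack [ 0.056  0.062 -0.044] d rack [ 0.15 -0.18  3.22] w 10.6
```

Emit:
jog_arm:
  increments:
    - {"rx": 0,"ry": 0,"rz": 0,"x": -1.5,"y": 0,"z": -0.53,"hand": 5}
    - {"rx": 0,"ry": 0,"rz": 0,"x": -1.5,"y": 0,"z": -0.53,"hand": 5}
    - {"rx": 0,"ry": 0,"rz": 0,"x": -1.5,"y": 0,"z": -0.53,"hand": 5}
    - {"rx": 0,"ry": 0,"rz": 0,"x": -1.5,"y": 0,"z": -0.53,"hand": 5}
    - {"rx": 0,"ry": 0,"rz": 0,"x": 0,"y": 0,"z": 0,"hand": 5}

```text
time_s: 6.75
eef_pos: [487.7, -161.4, 157.4]
ee_rot: [0.556, 0.438, 0.554, -0.438]
force: [-0.4, -0.3, -3.9]
grip_width: 0.124
```

```bash
python3 -c "
from h import *
st()"
```

```text
t 6.75 F rack xyz [-0.21  0.42 -3.9 ] M rack [-0.    -0.027 -0.011] d rack [ 1.97 -0.38  9.43] w 10.6
```

Emit:
jog_arm:
  increments:
    - {"rx": 0,"ry": 0,"rz": 0,"x": -2,"y": 0,"z": -0.71,"hand": 5}
    - {"rx": 0,"ry": 0,"rz": 0,"x": -2,"y": 0,"z": -0.71,"hand": 5}
    - {"rx": 0,"ry": 0,"rz": 0,"x": -2,"y": 0,"z": -0.71,"hand": 5}
    - {"rx": 0,"ry": 0,"rz": 0,"x": -2,"y": 0,"z": -0.71,"hand": 5}
    - {"rx": 0,"ry": 0,"rz": 0,"x": 0,"y": 0,"z": 0,"hand": 5}

```text
time_s: 7.38
eef_pos: [487.0, -158.6, 165.5]
ee_rot: [0.556, 0.438, 0.554, -0.438]
force: [0.4, 0.4, -4.1]
grip_width: 0.123
```

```bash
python3 -c "
from h import *
st()"
```

```text
t 7.375 F rack xyz [ 0.34 -0.45 -4.08] M rack [ 0.064 -0.039  0.008] d rack [ 4.81 -0.37 17.45] w 10.5
```

Emit:
jog_arm:
  increments:
    - {"rx": 0,"ry": 0,"rz": 0,"x": 0,"y": 0,"z": -0.6,"hand": 5}
    - {"rx": 0,"ry": 0,"rz": 0,"x": 0,"y": 0,"z": 0,"hand": 5}

```text
time_s: 7.62
eef_pos: [486.8, -158.0, 165.2]
ee_rot: [0.556, 0.438, 0.554, -0.438]
force: [-0.0, -0.6, -4.4]
grip_width: 0.123
```

Emit:
jog_arm:
  increments:
    - {"rx": 0,"ry": 0,"rz": 0,"x": 0,"y": 0,"z": -0.3,"hand": 5}
    - {"rx": 0,"ry": 0,"rz": 0,"x": 0,"y": 0,"z": 0,"hand": 5}

```text
time_s: 7.88
eef_pos: [486.8, -157.8, 165.3]
ee_rot: [0.556, 0.438, 0.554, -0.438]
force: [-0.4, -0.7, -4.4]
grip_width: 0.119
```

```bash
python3 -c "
from h import *
st()"
```

```text
t 7.875 F rack xyz [-0.57  0.54 -4.38] M rack [ 0.007  0.065 -0.01 ] d rack [ 5.68 -0.33 17.27] w 10.2
```

Emit:
jog_arm:
  increments:
    - {"rx": 0,"ry": 0,"rz": 0,"x": 0,"y": 0,"z": -0.3,"hand": 5}
    - {"rx": 0,"ry": 0,"rz": 0,"x": 0,"y": 0,"z": 0,"hand": 5}

```text
time_s: 8.12
eef_pos: [486.8, -157.7, 165.3]
ee_rot: [0.556, 0.438, 0.554, -0.438]
force: [-0.1, -2.1, -3.9]
grip_width: 0.121
```

Emit:
jog_arm:
  increments:
    - {"rx": 0,"ry": 0,"rz": 0,"x": 0,"y": 0,"z": -0.3,"hand": 5}
    - {"rx": 0,"ry": 0,"rz": 0,"x": 0,"y": 0,"z": 0,"hand": 5}

```text
time_s: 8.38
eef_pos: [486.8, -157.5, 165.4]
ee_rot: [0.556, 0.438, 0.554, -0.438]
force: [1.0, -3.6, -4.7]
grip_width: 0.126
```

```bash
python3 -c "
from h import *
st()"
```

```text
t 8.375 F rack xyz [-3.76 -0.15 -4.72] M rack [0.008 0.773 0.001] d rack [ 5.94 -0.36 17.39] w 10.7
```

Emit:
jog_arm:
  increments:
    - {"rx": 0,"ry": 0,"rz": 0,"x": 0,"y": 0,"z": 1.65,"hand": 5}
    - {"rx": 0,"ry": 0,"rz": 0,"x": -2,"y": 0,"z": -0.7,"hand": 5}
    - {"rx": 0,"ry": 0,"rz": 0,"x": -3,"y": 0,"z": -1.05,"hand": 5}
    - {"rx": 0,"ry": 0,"rz": 0,"x": -3,"y": 0,"z": -1.05,"hand": 5}
    - {"rx": 0,"ry": 0,"rz": 0,"x": 0,"y": 0,"z": 0,"hand": 5}

```text
time_s: 9.0
eef_pos: [486.4, -156.0, 173.6]
ee_rot: [0.556, 0.438, 0.554, -0.438]
force: [-0.0, -0.1, -3.6]
grip_width: 0.123
```

```bash
python3 -c "
from h import *
st()"
```

```text
t 9.0 F rack xyz [-0.09  0.06 -3.61] M rack [-0.034 -0.036  0.01 ] d rack [ 7.56 -0.43 25.61] w 10.5
```

Emit:
jog_arm:
  increments:
    - {"rx": 0,"ry": 0,"rz": 0,"x": -2,"y": 0,"z": -0.7,"hand": 5}
    - {"rx": 0,"ry": 0,"rz": 0,"x": -3,"y": 0,"z": -1.05,"hand": 5}
    - {"rx": 0,"ry": 0,"rz": 0,"x": -3,"y": 0,"z": -1.05,"hand": 5}
    - {"rx": 0,"ry": 0,"rz": 0,"x": -2,"y": 0,"z": -0.7,"hand": 5}
    - {"rx": 0,"ry": 0,"rz": 0,"x": 0,"y": 0,"z": 0,"hand": 5}

```text
time_s: 9.62
eef_pos: [485.6, -152.6, 183.5]
ee_rot: [0.556, 0.438, 0.554, -0.438]
force: [0.1, -0.9, -4.0]
grip_width: 0.126
```

```bash
python3 -c "
from h import *
st()"
```

```text
t 9.625 F rack xyz [-0.93  0.17 -3.95] M rack [-0.02  -0.045 -0.039] d rack [10.99 -0.35 35.46] w 10.7
```

Emit:
jog_arm:
  increments:
    - {"rx": 0,"ry": 0,"rz": 0,"x": 0,"y": 0,"z": -0.7,"hand": 5}
    - {"rx": 0,"ry": 0,"rz": 0,"x": 0,"y": 0,"z": 0,"hand": 5}

```text
time_s: 9.88
eef_pos: [485.3, -151.9, 183.2]
ee_rot: [0.556, 0.438, 0.554, -0.438]
force: [-0.1, 0.0, -3.6]
grip_width: 0.124
```

```bash
python3 -c "
from h import *
st()"
```

```text
t 9.875 F rack xyz [ 0.07  0.11 -3.57] M rack [-0.002 -0.005 -0.01 ] d rack [11.76 -0.25 35.17] w 10.6
```

Emit:
jog_arm:
  increments:
    - {"rx": 0,"ry": 0,"rz": 0,"x": 0,"y": 0,"z": -0.5,"hand": 5}
    - {"rx": 0,"ry": 0,"rz": 0,"x": 0,"y": 0,"z": 0,"hand": 5}

```text
time_s: 10.12
eef_pos: [485.3, -151.6, 183.3]
ee_rot: [0.556, 0.438, 0.554, -0.438]
force: [-0.5, -0.9, -4.8]
grip_width: 0.129
```

```bash
python3 -c "
from h import *
st()"
```

```text
t 10.125 F rack xyz [-0.74  0.7  -4.8 ] M rack [ 0.021  0.143 -0.043] d rack [12.1  -0.32 35.28] w 11.0
```

Emit:
jog_arm:
  increments:
    - {"rx": 0,"ry": 0,"rz": 0,"x": 0,"y": 0,"z": 1.2,"hand": 5}
    - {"rx": 0,"ry": 0,"rz": 0,"x": -4,"y": 0,"z": -1.4,"hand": 5}
    - {"rx": 0,"ry": 0,"rz": 0,"x": -4,"y": 0,"z": -1.4,"hand": 5}
    - {"rx": 0,"ry": 0,"rz": 0,"x": -4,"y": 0,"z": -1.4,"hand": 5}
    - {"rx": 0,"ry": 0,"rz": 0,"x": 0,"y": 0,"z": 0,"hand": 5}

```text
time_s: 10.75
eef_pos: [484.6, -148.5, 195.7]
ee_rot: [0.556, 0.438, 0.554, -0.438]
force: [0.6, 0.5, -3.9]
grip_width: 0.122
```

```bash
python3 -c "
from h import *
st()"
```

```text
t 10.75 F rack xyz [ 0.31 -0.73 -3.92] M rack [ 0.026 -0.027 -0.007] d rack [15.25 -0.43 47.71] w 10.5
```

Emit:
jog_arm:
  increments:
    - {"rx": 0,"ry": 0,"rz": 0,"x": -4,"y": 0,"z": -1.4,"hand": 5}
    - {"rx": 0,"ry": 0,"rz": 0,"x": -4,"y": 0,"z": -1.4,"hand": 5}
    - {"rx": 0,"ry": 0,"rz": 0,"x": -4,"y": 0,"z": -1.4,"hand": 5}
    - {"rx": 0,"ry": 0,"rz": 0,"x": 0,"y": 0,"z": 0,"hand": 5}

```text
time_s: 11.25
eef_pos: [483.6, -144.4, 207.6]
ee_rot: [0.556, 0.438, 0.554, -0.438]
force: [0.2, -0.9, -3.8]
grip_width: 0.122
```

```bash
python3 -c "
from h import *
st()"
```

```text
t 11.25 F rack xyz [-0.89  0.02 -3.78] M rack [ 0.029 -0.007 -0.066] d rack [19.48 -0.41 59.64] w 10.4
```

Emit:
jog_arm:
  increments:
    - {"rx": 0,"ry": 0,"rz": 0,"x": -4,"y": 0,"z": -1.4,"hand": 5}
    - {"rx": 0,"ry": 0,"rz": 0,"x": -4,"y": 0,"z": -1.4,"hand": 5}
    - {"rx": 0,"ry": 0,"rz": 0,"x": -4,"y": 0,"z": -1.4,"hand": 5}
    - {"rx": 0,"ry": 0,"rz": 0,"x": 0,"y": 0,"z": 0,"hand": 5}

```text
time_s: 11.75
eef_pos: [482.6, -140.3, 219.6]
ee_rot: [0.556, 0.438, 0.554, -0.438]
force: [0.5, 0.2, -3.8]
grip_width: 0.127
```

```bash
python3 -c "
from h import *
st()"
```

```text
t 11.75 F rack xyz [ 0.11 -0.56 -3.76] M rack [ 0.068 -0.036 -0.032] d rack [23.67 -0.38 71.65] w 10.8
```

Emit:
jog_arm:
  increments:
    - {"rx": 0,"ry": 0,"rz": 0,"x": -4,"y": 0,"z": -1.4,"hand": 5}
    - {"rx": 0,"ry": 0,"rz": 0,"x": -4,"y": 0,"z": -1.4,"hand": 5}
    - {"rx": 0,"ry": 0,"rz": 0,"x": -4,"y": 0,"z": -1.4,"hand": 5}
    - {"rx": 0,"ry": 0,"rz": 0,"x": 0,"y": 0,"z": 0,"hand": 5}

```text
time_s: 12.25
eef_pos: [481.6, -136.2, 231.6]
ee_rot: [0.556, 0.438, 0.554, -0.438]
force: [-0.6, -1.1, -4.2]
grip_width: 0.121
```

```bash
python3 -c "
from h import *
st()"
```

```text
t 12.25 F rack xyz [-0.89  0.82 -4.19] M rack [ 0.04  -0.061 -0.002] d rack [27.91 -0.36 83.64] w 10.4
```

Emit:
jog_arm:
  increments:
    - {"rx": 0,"ry": 0,"rz": 0,"x": -4,"y": 0,"z": -1.4,"hand": 5}
    - {"rx": 0,"ry": 0,"rz": 0,"x": -5,"y": 0,"z": -1.5,"hand": 5}
    - {"rx": 0,"ry": 0,"rz": 0,"x": -8,"y": 0,"z": 0,"hand": 5}
    - {"rx": 0,"ry": 0,"rz": 0,"x": -12,"y": 0,"z": 0,"hand": 5}
    - {"rx": 0,"ry": 0,"rz": 0,"x": 0,"y": 0,"z": 0,"hand": 5}

```text
time_s: 12.88
eef_pos: [481.1, -133.6, 261.5]
ee_rot: [0.557, 0.438, 0.553, -0.438]
force: [0.3, 0.4, -3.6]
grip_width: 0.124
```

```bash
python3 -c "
from h import *
from rig import capture
st()
a=capture('scene')
cv2.imwrite('pics/s4.png',cv2.resize(a[80:260,200:380,::-1],None,fx=3.2,fy=3.2,interpolation=2))
"
```

```text
t 12.875 F rack xyz [ 0.35 -0.38 -3.62] M rack [-0.004  0.019  0.02 ] d rack [ 30.53  -0.54 113.46] w 10.6
```

View pics/s4.png

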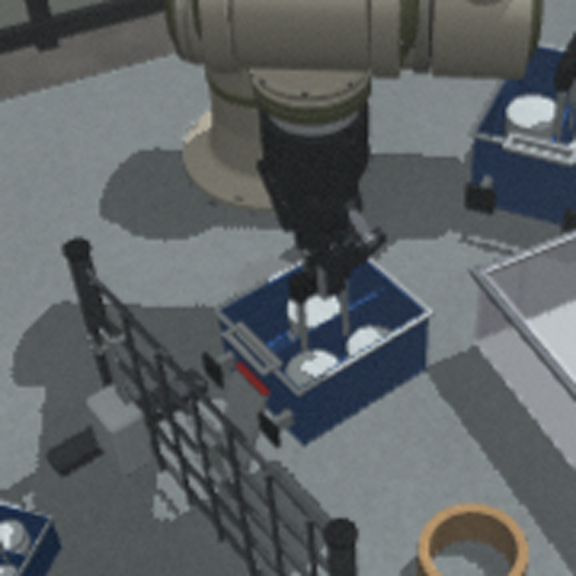

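The scene crop shows the loop (255,350) clear above the red cap (252,380), with the caddy level. Now I draw it away towards the tote.

Emit:
jog_arm:
  increments:
    - {"rx": 0,"ry": 0,"rz": 0,"x": 0,"y": 0,"z": -8,"hand": 5}
    - {"rx": 0,"ry": 0,"rz": 0,"x": 0,"y": 0,"z": -16,"hand": 5}
    - {"rx": 0,"ry": 0,"rz": 0,"x": 0,"y": 0,"z": -24,"hand": 5}
    - {"rx": 0,"ry": 0,"rz": 0,"x": 0,"y": 4,"z": -28,"hand": 5}
    - {"rx": 0,"ry": 0,"rz": 0,"x": 0,"y": 8,"z": -30,"hand": 5}

```text
time_s: 13.55
eef_pos: [467.1, -25.8, 260.0]
ee_rot: [0.556, 0.438, 0.554, -0.438]
force: [1.1, -0.3, -3.9]
grip_width: 0.121
```

Emit:
jog_arm:
  increments:
    - {"rx": 0,"ry": 0,"rz": 0,"x": 0,"y": 12,"z": -30,"hand": 5}
    - {"rx": 0,"ry": 0,"rz": 0,"x": 0,"y": 12,"z": -30,"hand": 5}
    - {"rx": 0,"ry": 0,"rz": 0,"x": 0,"y": 12,"z": -30,"hand": 5}
    - {"rx": 0,"ry": 0,"rz": 0,"x": 0,"y": 12,"z": -30,"hand": 5}
    - {"rx": 0,"ry": 0,"rz": 0,"x": 0,"y": 10,"z": -28,"hand": 5}

```text
time_s: 14.18
eef_pos: [489.0, 131.9, 259.8]
ee_rot: [0.556, 0.438, 0.554, -0.438]
force: [0.0, 0.3, -3.4]
grip_width: 0.124
```

Emit:
jog_arm:
  increments:
    - {"rx": 0,"ry": 0,"rz": 0,"x": 0,"y": 8,"z": -22,"hand": 5}
    - {"rx": 0,"ry": 0,"rz": 0,"x": 0,"y": 8,"z": -18,"hand": 5}
    - {"rx": 0,"ry": 0,"rz": 0,"x": 0,"y": 6,"z": -12,"hand": 5}
    - {"rx": 0,"ry": 0,"rz": 0,"x": 0,"y": 2,"z": -6,"hand": 5}
    - {"rx": 0,"ry": 0,"rz": 0,"x": 0,"y": 0,"z": 0,"hand": 5}

```text
time_s: 14.8
eef_pos: [499.5, 191.9, 259.7]
ee_rot: [0.556, 0.438, 0.554, -0.438]
force: [0.1, -0.6, -4.0]
grip_width: 0.129
```

Emit:
jog_arm:
  increments:
    - {"rx": 0.03,"ry": 0,"rz": 0,"x": 0,"y": 0,"z": 0,"hand": 5}
    - {"rx": 0.065,"ry": 0,"rz": 0,"x": 0,"y": 0,"z": 0,"hand": 5}
    - {"rx": 0.065,"ry": 0,"rz": 0,"x": 0,"y": 0,"z": 0,"hand": 5}
    - {"rx": 0.03,"ry": 0,"rz": 0,"x": 0,"y": 0,"z": 0,"hand": 5}
    - {"rx": 0,"ry": 0,"rz": 0,"x": 0,"y": 0,"z": 0,"hand": 5}

```text
time_s: 15.42
eef_pos: [499.5, 191.7, 259.8]
ee_rot: [0.512, 0.489, 0.51, -0.488]
force: [0.3, 0.2, -4.4]
grip_width: 0.123
```

```bash
python3 -c "
from h import *
from rig import capture
plan([499,192.5,140],2.6)
a=capture('scene');b=capture('top')
cv2.imwrite('pics/s5.png',cv2.resize(a[20:280,250:510,::-1],None,fx=2.2,fy=2.2,interpolation=2))
cv2.imwrite('pics/t5.png',cv2.resize(b[100:260,170:370,::-1],None,fx=3.2,fy=3.2,interpolation=2))
"
```

```text
tool axes cols
 [[ 0.002  0.999  0.045]
 [-0.001  0.045 -0.999]
 [-1.     0.002  0.002]]  pos [499.5 191.7 259.8] t 15.425
rotvec tool [-0.0006  0.0016 -0.0024] 0.2 j6 0.1
rotvec tool [ 3.141e+00 -3.700e-03 -2.500e-03] 180.0 j6 0.1
shift in present tool axes [119.8  -0.8  -1. ]
```

View pics/s5.png

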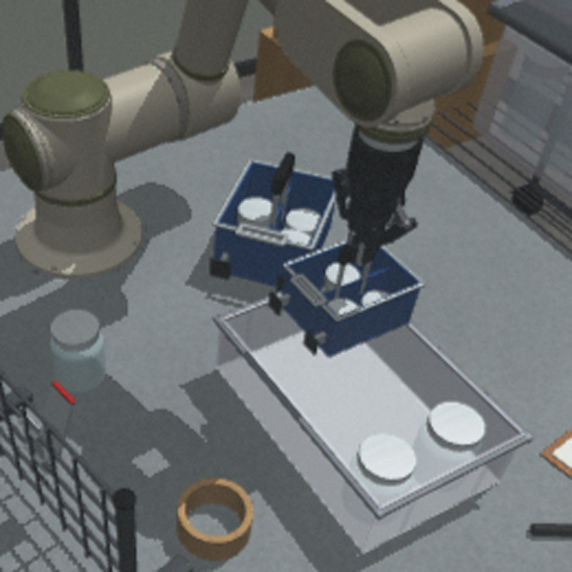

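View pics/t5.png

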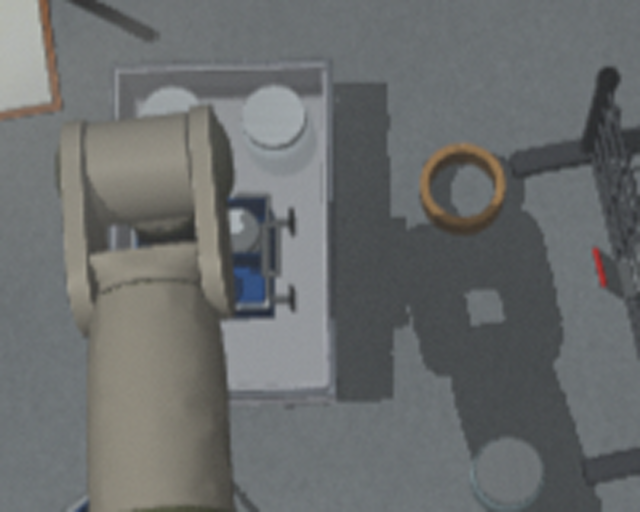

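The caddy hangs over the empty end of the tote. Its pads are at top crop (290,220)/(290,298), well inside the right wall at 328. Lowering.

Emit:
jog_arm:
  increments:
    - {"rx": 0,"ry": 0,"rz": 0,"x": 15,"y": 0,"z": 0,"hand": 5}
    - {"rx": 0,"ry": 0,"rz": 0,"x": 30,"y": 0,"z": 0,"hand": 5}
    - {"rx": 0,"ry": 0,"rz": 0,"x": 35,"y": 0,"z": 0,"hand": 5}
    - {"rx": 0,"ry": 0,"rz": 0,"x": 30,"y": 0,"z": 0,"hand": 5}
    - {"rx": 0,"ry": 0,"rz": 0,"x": 15,"y": 0,"z": 0,"hand": 5}

```text
time_s: 16.15
eef_pos: [498.9, 191.6, 132.6]
ee_rot: [0.511, 0.488, 0.511, -0.489]
force: [0.1, 0.9, -3.7]
grip_width: 0.126
```

Emit:
jog_arm:
  increments:
    - {"rx": 0,"ry": 0,"rz": 0,"x": 10,"y": 0,"z": 0,"hand": 5}
    - {"rx": 0,"ry": 0,"rz": 0,"x": 8,"y": 0,"z": 0,"hand": 5}
    - {"rx": 0,"ry": 0,"rz": 0,"x": 5,"y": 0,"z": 0,"hand": 5}
    - {"rx": 0,"ry": 0,"rz": 0,"x": 3,"y": 0,"z": 0,"hand": 5}
    - {"rx": 0,"ry": 0,"rz": 0,"x": 0,"y": 0,"z": 0,"hand": 5}

```text
time_s: 16.77
eef_pos: [499.9, 191.7, 108.9]
ee_rot: [0.512, 0.489, 0.51, -0.488]
force: [-0.0, -0.2, -3.4]
grip_width: 0.122
```

```bash
python3 -c "
from h import *
st();print(sense()['eef_pos'])
"
```

```text
t 16.775 F rack xyz [-0.17  0.07 -3.37] M rack [-0.015 -0.014  0.032] d rack [342.31 -95.3  -39.11] w 10.4
[499.93853441 191.71785001 108.89454815]
```

Contact is expected at TCP z ≈ 99, so from here I go in 1 mm steps.

Emit:
jog_arm:
  increments:
    - {"rx": 0,"ry": 0,"rz": 0,"x": 2.5,"y": 0,"z": 0,"hand": 5}
    - {"rx": 0,"ry": 0,"rz": 0,"x": 2,"y": 0,"z": 0,"hand": 5}
    - {"rx": 0,"ry": 0,"rz": 0,"x": 2,"y": 0,"z": 0,"hand": 5}
    - {"rx": 0,"ry": 0,"rz": 0,"x": 1,"y": 0,"z": 0,"hand": 5}
    - {"rx": 0,"ry": 0,"rz": 0,"x": 0,"y": 0,"z": 0,"hand": 5}

```text
time_s: 17.4
eef_pos: [499.9, 191.7, 101.2]
ee_rot: [0.512, 0.489, 0.51, -0.488]
force: [0.1, 0.2, -3.5]
grip_width: 0.122
```

Emit:
jog_arm:
  increments:
    - {"rx": 0,"ry": 0,"rz": 0,"x": 0.8,"y": 0,"z": 0,"hand": 5}
    - {"rx": 0,"ry": 0,"rz": 0,"x": 0,"y": 0,"z": 0,"hand": 5}

```text
time_s: 17.65
eef_pos: [499.9, 191.7, 100.5]
ee_rot: [0.512, 0.489, 0.51, -0.488]
force: [-0.2, 0.5, -3.8]
grip_width: 0.124
```

Emit:
jog_arm:
  increments:
    - {"rx": 0,"ry": 0,"rz": 0,"x": 0.6,"y": 0,"z": 0,"hand": 5}
    - {"rx": 0,"ry": 0,"rz": 0,"x": 0,"y": 0,"z": 0,"hand": 5}

```text
time_s: 17.9
eef_pos: [499.9, 191.7, 99.9]
ee_rot: [0.512, 0.489, 0.51, -0.488]
force: [0.3, 1.4, -3.8]
grip_width: 0.122
```

Emit:
jog_arm:
  increments:
    - {"rx": 0,"ry": 0,"rz": 0,"x": 0.6,"y": 0,"z": 0,"hand": 5}
    - {"rx": 0,"ry": 0,"rz": 0,"x": 0,"y": 0,"z": 0,"hand": 5}

```text
time_s: 18.15
eef_pos: [500.1, 191.7, 99.5]
ee_rot: [0.512, 0.489, 0.51, -0.488]
force: [1.0, -0.2, -1.6]
grip_width: 0.12
```

Emit:
jog_arm:
  increments:
    - {"rx": 0,"ry": 0,"rz": 0,"x": 0.5,"y": 0,"z": 0,"hand": 5}
    - {"rx": 0,"ry": 0,"rz": 0,"x": 0,"y": 0,"z": 0,"hand": 5}

```text
time_s: 18.4
eef_pos: [500.3, 191.6, 99.4]
ee_rot: [0.512, 0.489, 0.51, -0.488]
force: [1.2, -2.6, 4.6]
grip_width: 0.124
```

Emit:
jog_arm:
  increments:
    - {"rx": 0,"ry": 0,"rz": 0,"x": 0.4,"y": 0,"z": 0,"hand": 5}
    - {"rx": 0,"ry": 0,"rz": 0,"x": 0,"y": 0,"z": 0,"hand": 5}

```text
time_s: 18.65
eef_pos: [500.4, 191.6, 99.4]
ee_rot: [0.512, 0.489, 0.51, -0.488]
force: [-1.2, -2.0, 8.1]
grip_width: 0.121
```

It is on the floor (Fz went from -4 to +8). Lowering the grip force and opening.

Emit:
jog_arm:
  increments:
    - {"rx": 0,"ry": 0,"rz": 0,"x": 0,"y": 0,"z": 0,"hand": 8}
    - {"rx": 0,"ry": 0,"rz": 0,"x": 0,"y": 0,"z": 0,"hand": 8}
  force: 20

```text
time_s: 18.9
eef_pos: [500.3, 191.6, 99.3]
ee_rot: [0.512, 0.489, 0.51, -0.488]
force: [-0.9, -3.3, 8.2]
grip_width: 0.124
```

Emit:
jog_arm:
  increments:
    - {"rx": 0,"ry": 0,"rz": 0,"x": 0,"y": 0,"z": 0,"hand": 15}
    - {"rx": 0,"ry": 0,"rz": 0,"x": 0,"y": 0,"z": 0,"hand": 22}
    - {"rx": 0,"ry": 0,"rz": 0,"x": 0,"y": 0,"z": 0,"hand": 35}
    - {"rx": 0,"ry": 0,"rz": 0,"x": 0,"y": 0,"z": 0,"hand": 45}
    - {"rx": 0,"ry": 0,"rz": 0,"x": 0,"y": 0,"z": 0,"hand": 45}

```text
time_s: 19.52
eef_pos: [499.9, 191.7, 98.4]
ee_rot: [0.512, 0.489, 0.51, -0.488]
force: [0.0, 0.0, -0.3]
grip_width: 0.527
```

```bash
python3 -c "
from h import *
from rig import capture
st()
a=capture('scene')
cv2.imwrite('pics/s6.png',cv2.resize(a[60:260,320:520,::-1],None,fx=2.9,fy=2.9,interpolation=2))
"
```

```text
t 19.525 F rack xyz [ 0.01 -0.05 -0.27] M rack [-0.018 -0.031  0.031] d rack [342.32 -95.25 -49.62] w 45.0
```

View pics/s6.png

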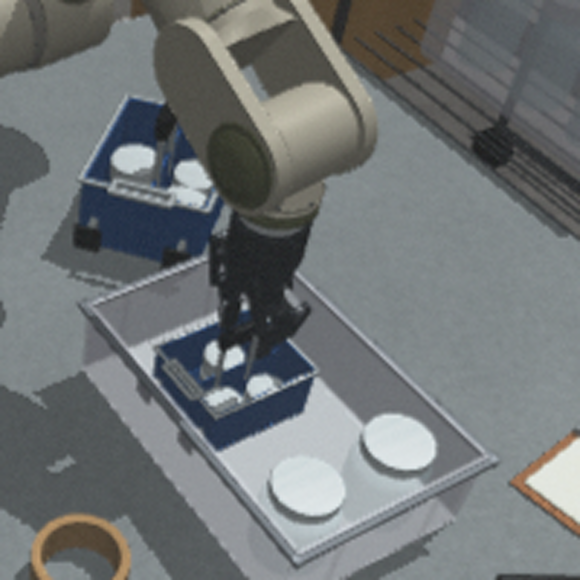

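The caddy stands flat in the tote at crop (235,390) and the fingers are open. I retract straight up, then back toward the base to clear the view.

Emit:
jog_arm:
  increments:
    - {"rx": 0,"ry": 0,"rz": 0,"x": -6,"y": 0,"z": 0,"hand": 45}
    - {"rx": 0,"ry": 0,"rz": 0,"x": -15,"y": 0,"z": 0,"hand": 45}
    - {"rx": 0,"ry": 0,"rz": 0,"x": -30,"y": 0,"z": 0,"hand": 45}
    - {"rx": 0,"ry": 0,"rz": 0,"x": -45,"y": 0,"z": 0,"hand": 45}
    - {"rx": 0,"ry": 0,"rz": 0,"x": -45,"y": 0,"z": 0,"hand": 45}

```text
time_s: 20.2
eef_pos: [499.4, 191.9, 242.0]
ee_rot: [0.512, 0.489, 0.51, -0.488]
force: [-0.1, -0.1, -0.2]
grip_width: 0.526
```

Emit:
jog_arm:
  increments:
    - {"rx": 0,"ry": 0,"rz": 0,"x": -45,"y": 0,"z": 0,"hand": 45}
    - {"rx": 0,"ry": 0,"rz": 0,"x": -20,"y": -30,"z": 40,"hand": 45}
    - {"rx": 0,"ry": 0,"rz": 0,"x": 0,"y": -30,"z": 45,"hand": 45}
    - {"rx": 0,"ry": 0,"rz": 0,"x": 0,"y": -30,"z": 45,"hand": 45}
    - {"rx": 0,"ry": 0,"rz": 0,"x": 0,"y": -30,"z": 45,"hand": 45}

```text
time_s: 20.82
eef_pos: [386.2, 10.7, 305.5]
ee_rot: [0.513, 0.489, 0.51, -0.488]
force: [0.5, -0.3, -0.4]
grip_width: 0.528
```

Emit:
jog_arm:
  increments:
    - {"rx": 0,"ry": 0,"rz": 0,"x": 0,"y": 0,"z": 45,"hand": 45}
    - {"rx": 0,"ry": 0,"rz": 0,"x": 0,"y": 0,"z": 40,"hand": 45}
    - {"rx": 0,"ry": 0,"rz": 0,"x": 0,"y": 0,"z": 20,"hand": 45}
    - {"rx": 0,"ry": 0,"rz": 0,"x": 0,"y": 0,"z": 0,"hand": 45}

```text
time_s: 21.32
eef_pos: [392.0, -93.8, 305.3]
ee_rot: [0.512, 0.489, 0.509, -0.489]
force: [0.6, 0.8, -0.0]
grip_width: 0.524
```

```bash
python3 -c "
from h import *
from rig import capture
st()
for n in ('scene','top'): cv2.imwrite(f'pics/{n}7.png',capture(n)[:,:,::-1])
b=cv2.imread('pics/top7.png')
cv2.imwrite('pics/t7.png',cv2.resize(b[100:250,180:360],None,fx=3.5,fy=3.5,interpolation=2))
"
```

```text
t 21.325 F rack xyz [ 0.63 -0.79 -0.03] M rack [-0.009  0.003  0.014] d rack [ 90.16  76.78 157.31] w 44.7
```

View pics/t7.png

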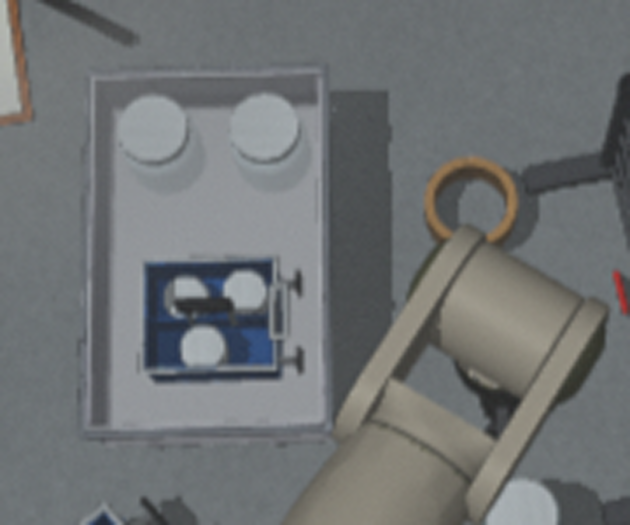

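View pics/scene7.png

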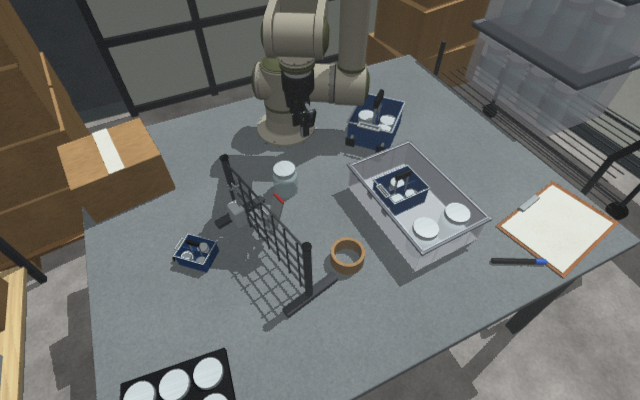

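Final check: caddy centre and rim levelness in the tote, and whether the tote, jars and tape stayed put.

```bash
python3 - <<'E'
from h import *
np.set_printoptions(precision=1,suppress=True)
t=lambda u,v:(180+(u+.5)/3.5-.5,100+(v+.5)/3.5-.5)
c=np.array([plane("top",t(*p),75)[:2] for p in((147,263),(276,261),(281,371),(149,371))]);m=c.mean(0)
th=np.radians(2.6);R=np.array([[np.cos(th),np.sin(th)],[-np.sin(th),np.cos(th)]])
print("caddy in tote xy",R@(m-[554,186.5]),[np.linalg.norm(c[i]-c[i-1]) for i in range(4)])
r=np.array([plane("top",t(*p),110)[:2] for p in((92,76),(326,71),(330,434),(85,436))]);print("tote",r.mean(0))
for p in((153,129),(265,128)):print("jar",plane("top",t(*p),107))
a,b=cv2.imread("pics/scene0.png"),cv2.imread("pics/scene7.png")
d=cv2.absdiff(a,b).max(2)
for n,(u,v,w,h) in dict(tape=(328,236,40,38),tote_far=(400,190,90,70),jarc=(272,160,18,18)).items(): print(n,"px changed",(d[v:v+h,u:u+w]>40).sum())
E
```

```text
caddy in tote xy [-59.4  -0.5] [np.float64(109.78294375071316), np.float64(128.51170438523795), np.float64(111.95678655363446), np.float64(129.84261784147606)]
tote [552.8 186.3]
jar [676.8 248.  107. ]
jar [680.4 136.8 107. ]
tape px changed 0
tote_far px changed 400
jarc px changed 171
```

```bash
python3 -c "
from rig import finish_job
print(finish_job())"
```

```text
the job is handed in; nothing more can be done
None
```

The blue caddy is off the hook and standing in the empty end of the tote. I let go of it, drew the arm clear and handed the job in at about 21 s of the 64 s allowed.

- **Lift:** Feeling along the hook's tongue put its lean at about 19.4 degrees. After the small alignment forces while gripping and breaking loose, the sideways force stayed within about 4 N. A picture showed the loop clear above the red tip, with the caddy level, before I drew it away.
- **Placing:** I lowered it until the floor took the weight, pressing with about 8 N at the end. Once I let go, the measured force dropped to about zero.
- **Final position:** The last pictures put the caddy's middle at about x -59, y 0 mm in the tote. The rim measured 128.5 to 130 by 110 to 112 mm, which fits it lying flat.
- **Other things:** The tote and its two jars were within about 1.5 mm of where they started, and the tape core showed no change.
- **Check that disagreed:** A plain before-and-after comparison showed changed pixels at jar_c and around the tote. I put this down to the arm's shadow: jar_c looked to be in the same place by eye, but I did not measure it again.

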